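# Start the bench grinder with the extraction running

## Task

Get the bench ready for grinding: press the rocker on the small metal supply box to on, then press the dust extractor's rocker to on, and only then push the bench grinder's start button (the small low one, not the mushroom-headed stop) fully in and let it come back out. Keep off the stop button, and leave the mug, the can, the screwdriver and the flap disc where they are, neither shifted nor lifted.

Things in the scene. Friction and masses are not known exactly. Their poses are not given: they have to be found in the camera images.
- supply_box: metal-clad supply switch box fixed to the bench, 88 x 88 mm, 42 mm high, a conduit leaving its far (+x) side to 113 mm from the centre. Origin: centre of its underside; x points away from the robot, z up. One rocker in the middle of its top
- supply_rocker (a joint): the supply box's rocker: black snap-over rocker, 40 mm long (x) by 26 mm wide, in a 50 x 36 mm frame. 0 = off, 0.4 rad = on. Off, its near half (-x, towards the robot) slopes up 0.4 rad to stand 8 mm proud and its far half is level; on is the reverse. Press the raised near half straight down: past the middle (0.2) it snaps over and stays. Needs about 5 N, 13 mm from the pivot
- supply_rocker_press (a point): where to press it: on the upper face of the near half, 13 mm from the pivot towards the robot, moving with the rocker. Off: 51 mm above the bench, z up, x along the box's x. The pivot line and far half are then 46 mm high; once on, the near half is level at 46 mm
- extractor: dust extractor, fixed: grey steel cabinet 220 mm deep (x), 260 wide (y), lid top 180 mm high, louvred, with a hose spigot (96 mm across, top 226 mm high) on the rear right of the lid (x +45, y -60 mm). Origin: centre of its underside; -x is the front, facing the robot. One rocker in an aluminium plate, mid-width near the lid's front edge, its pivot 70 mm in front of the origin
- extractor_rocker (a joint): the extractor's rocker: black snap-over rocker, 40 mm long (x) by 26 mm wide, in a 50 x 36 mm frame. 0 = off, 0.4 rad = on. Off, its near half (-x, towards the robot) slopes up 0.4 rad to stand 8 mm proud and its far half is level; on is the reverse. Press the raised near half straight down: past the middle (0.2) it snaps over and stays. Needs about 5 N, 13 mm from the pivot
- extractor_rocker_press (a point): where to press it: on the upper face of the near half, 13 mm from the pivot towards the robot, moving with the rocker. Off: 193 mm above the bench, z up, x along the extractor's x. The pivot line and far half are then 188 mm high; once on, the near half is level at 188 mm
- grinder: bench grinder, fixed: 150 mm wheels 260 mm apart (y), 330 mm wide, 250 high over the eye shields; tool rests 140 mm high reach x -125. Origin: on the bench below the shaft's middle; -x is the front, facing the robot. In front, a switch housing 154 mm wide slopes 30 degrees down to the robot (face centre x -145, 62 mm high) with two buttons side by side, 65 mm apart
- start_button (a joint): start button travel: 0 = out, 0.005 m = fully in. Spring return: 2 N to begin, 4.5 N fully in
- start_button_top (a point): centre of the top of the start button: the low black cap, 29 mm across, 8 mm off the face plate in a steel ring (38 mm across, 2 mm high), left (+y) of the two as seen from the robot. z points out of it, square to the sloping face: push along -z. y is the grinder's y
- stop_button (a joint): stop button travel: 0 = out, 0.006 m = in. Spring return: 2 N to begin, 5 N fully in. To be left alone
- stop_button_top (a point): centre of the top of the stop button: black mushroom head 40 mm across, standing 25 mm off the face plate, 65 mm to the right (-y) of the start button. To be left alone
- mug: steel mug, 80 mm across, 92 mm high, loose. Origin: centre of its underside
- can: bare aluminium can, 62 mm across, 130 mm high, loose. Origin: centre of its underside
- screwdriver: screwdriver, 190 mm long, lying loose on the bench along its x. Origin: under its middle
- flap_disc: flap disc, 115 mm across, 15 mm thick, lying loose on the rear left of the extractor's lid. Origin: centre of its underside
There are look-alikes about, which are no part of the job. Leave any orange look-alike of the supply_box alone.

How it is judged:
By the outcome, as a careful person would: the job done as asked, in the order asked, and still so for the second after the job is handed in, with the robot touching nothing.
It also fails if it takes over 70 s, if anything falls off the work surface, if the arm or the gripper's body presses on something with over 40 N, if the wrist force passes 120 N, or if a joint passes its speed limit or range.

## Robot

A 7-joint arm with a two-finger parallel gripper is mounted at the origin on the work surface. World frame = base frame: x ahead of the robot, y to its left, z up, the work surface at z = 0. Lengths are in m, angles in rad, forces in N, time in s.
With the tool pointing down it reaches from about 0.4 to 0.85 m from the base axis. Payload 10.4 kg.
Tool frame: the origin (TCP) lies between the finger pads; the fingertips stand 22 mm ahead of it and the grasp point (between the pads) lies 3 mm ahead of it (r.nose_length is the distance from the TCP to the fingertips, in m); z points along the fingers, y is the line along which they close (so a half turn about z gives the same grasp; the last joint's range is limited). The gripper opens to 87 mm and grips with 3 to 60 N. Pads are 19 mm wide; open, the fingers measure 117 mm over their backs; the gripper's body (75 mm by 190 mm) begins 51 mm behind the grasp point.
Start: joints at [-1.189, 0.332, -0.065, 1.46, 0.022, 1.35, -0.088], TCP at [0.246, 0.575, 0.245] pointing down, gripper open.
Joint ranges: [-2.6, 2.6], [-0.5, 2.12], [-1.47, 1.34], [0.16, 2.42], [-1.27, 4.41], [0.06, 2.06], [-2.6, 2.6]. Speed limits (rad/s): [2.22, 2.22, 2.79, 2.79, 3.14, 3.14, 3.14].

## Interface

Orientations are given as a unit quaternion [x, y, z, w].
In Python, from bench import readout, cams, r gives the robot as it stands. The module is installed in compiled form; this text tells all that it offers.
- The arm moves only by the tool step_arm, never from a script. Its argument "deltas" is a list that holds one entry, the list of rows, each a list of 7 numbers: the turn, a rotation vector about the tool's x, y, z in rad, then the shift along the tool's x, y, z in m, then the opening in per cent of the stroke, from 0 (shut) to 100 (fully open). A call has 1 to 20 rows; each row is the pose to reach, as a shift and turn from the pose commanded when the call began, along the tool's axes at that moment; what a row does not reach only later rows make up. A row lasts 1/8 s, in which the tool goes at most 62.5 mm and 10.7 degrees, less where a joint would pass 70% of its speed; a pose out of reach is approached as far as the arm can. A call with a gripper value outside its range is refused whole. The fingers move at their own pace and stop on an object; "squeeze" is the grip in N (left out, the last holds). Time passes only in rows, so rows that repeat a pose let the fingers close. It gives the time, the measured TCP pose, the force, the opening and the grip force at its end, in the units of the state.
- readout.read_state(): the state, without advancing time (a new reading comes with each control period).
- cams.camera(name): name is "scene" or "top" or "wrist"; returns a dict with "img" (384x512x3 uint8, red, green, blue), "fx", "fy", "cx", "cy" (pixels), "origin" and "rotation" of the camera in the world; the wrist camera has in their place "T_tool_cam" (4x4, takes a point from camera to tool coordinates, whose origin is the TCP and whose axes are the flange's). Camera axes: x right, y up, looking along -z (the intrinsics and any distortion apply to the point x, -y, -z); pixel columns grow to the right and rows downward; lengths in m; the calibration is good to about 2 mm. A picture is of the moment at which its call begins: read the wrist's pose just before it. There is no depth.
- r.close_job(): hands the job in; it is judged then, once.
The state is a dict: "time": time; "joint_positions": joint angles; "joint_vel": joint speeds; "joint_torque": joint torques, N m; "ee_pos": TCP position; "eef_rot": TCP orientation; "ft_force": force on the tool from outside, world axes, zero at the start; "torque": the same for the moment, N m; "width": finger opening in m; "grip_force": force on a finger pad.
Only numpy, scipy, OpenCV 4.12 (cv2) and the standard library are available. Lean on these libraries where they do the work, as an engineer would, in place of code of your own. Each camera call takes 0.05 s, during which the arm holds its last target. There are 200 camera calls.

## Working session

There is one attempt and no reset: what is moved stays moved. The work goes in short steps, Python scripts to look and compute and a tool call to move; the robot and the scene stay as the last step left them, time stands still between calls to the robot, and variables do not carry over. Pictures are saved under pics/ and viewed, at most 10 in all, crops included, and the job is handed in when it is done.

Besides the shell and the picture viewer there is one more tool, called after ">>>" as a command line: name --argument value ..., lists and objects as JSON in quotes. step_arm: Moves the arm, as the interface text tells. Its arguments: {"type":"object","properties":{"deltas":{"type":"array"},"squeeze":{"type":"number"}},"required":["deltas"]}

```bash
mkdir -p pics; cat > h.py <<'E'
import numpy as np, cv2
from bench import readout, cams, r
from scipy.spatial.transform import Rotation as R
def cam(name):
    s=readout.read_state(); c=cams.camera(name)
    if 'T_tool_cam' in c:
        T=np.eye(4);T[:3,:3]=R.from_quat(s['eef_rot']).as_matrix();T[:3,3]=s['ee_pos']
        T=T@np.array(c['T_tool_cam']);c['origin']=T[:3,3];c['rotation']=T[:3,:3]
    return c
def ray(c,u,v):
    d=np.array(c['rotation'])@np.array([(u-c['cx'])/c['fx'],-(v-c['cy'])/c['fy'],-1]);return np.array(c['origin']),d/np.linalg.norm(d)
def atz(c,u,v,z):
    o,d=ray(c,u,v);return o+d*(z-o[2])/d[2]
def tri(rs):
    A=sum(np.eye(3)-np.outer(d,d) for o,d in rs);b=sum((np.eye(3)-np.outer(d,d))@o for o,d in rs)
    p=np.linalg.solve(A,b);return p,[np.linalg.norm(np.cross(p-o,d)) for o,d in rs]
def proj(c,p):
    q=np.array(c['rotation']).T@(np.array(p)-c['origin']);return [c['cx']-c['fx']*q[0]/q[2],c['cy']+c['fy']*q[1]/q[2]]
E
python3 - <<'E'
from h import *
import pickle
for n in ['scene','top']:
    c=cam(n);pickle.dump(c,open(n+'.pkl','wb'));cv2.imwrite(f'pics/{n}.png',cv2.resize(c['img'][:,:,::-1],(768,576),interpolation=cv2.INTER_CUBIC))
    print(n,[k for k in c],c['fx'],c['cx'],c['cy'],c['origin'],c['rotation'])
print(readout.read_state())
E
```

```text
scene ['img', 'fx', 'fy', 'cx', 'cy', 'origin', 'rotation'] 448.75139933958866 256.6309337402544 190.94095723456064 [1.2766549  0.0845255  1.15185389] [0.22673961 0.25225262 0.70498856 0.62285544]
top ['img', 'fx', 'fy', 'cx', 'cy', 'origin', 'rotation'] 488.21430964291704 253.2340695630608 185.45134485467085 [ 0.24797597 -0.00992931  1.6861567 ] [-0.04764999  0.04943552  0.70866315 -0.70219809]
{'time': 0.1, 'joint_positions': array([-1.18861586,  0.3327935 , -0.06466583,  1.46086295,  0.02163209,
        1.34988183, -0.08848253]), 'joint_vel': array([ 0.00036407, -0.00292801,  0.00013523, -0.00354299, -0.00132775,
        0.00125356, -0.00052327]), 'joint_torque': array([ 2.71886172e-03, -6.24546862e+01,  2.57077091e-02, -3.90716600e+01,
       -6.11933623e-02,  3.67497839e-02,  9.58281271e-05]), 'ee_pos': array([0.24604184, 0.57419144, 0.24384019]), 'eef_rot': array([ 2.01005650e-01,  9.79589883e-01, -6.20172252e-04, -7.68947043e-05]), 'ft_force': array([-0.10663085,  1.02431777,  0.01945877]), 'torque': array([-0.02302011,  0.01459142,  0.00320666]), 'grip_force': 0.0, 'width': 0.08694732674815266}
```

View pics/scene.png

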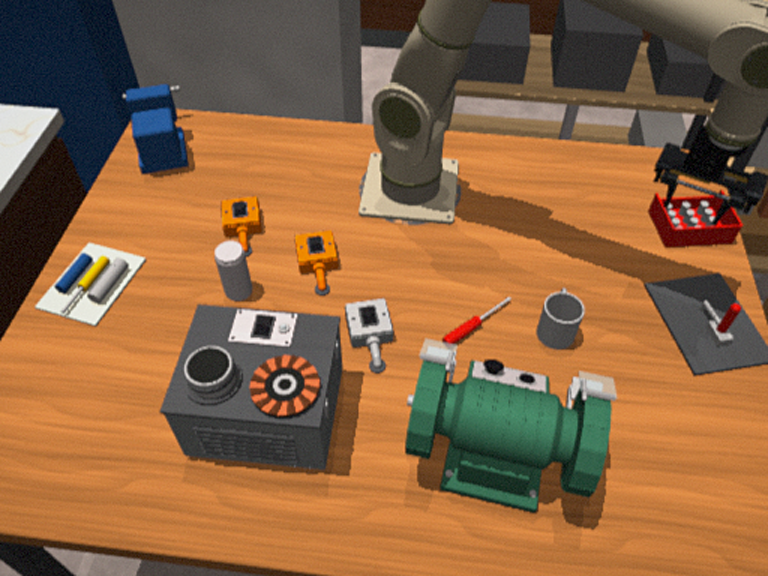

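View pics/top.png

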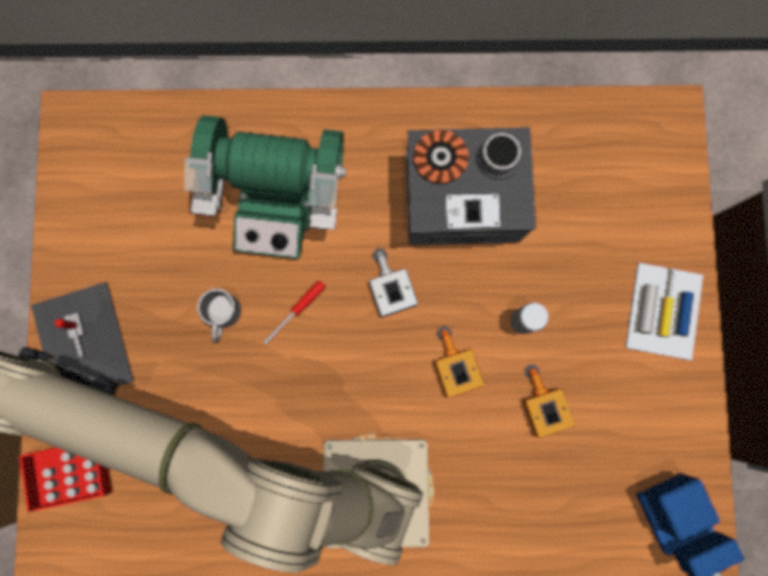

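Top view: the grey metal supply box has its rocker at (394,292), and the orange look-alikes are at (460,372) and (549,411). I choose the grey one. The extractor rocker is at (474,211), the small start button at (251,237) and the stop button at (279,241). The scene view shows the same things: supply (370,316), extractor (263,327), start (527,379), stop (493,367).

```bash
sed -i "s/^    return c$/    if np.shape(c['rotation'])==(4,): c['rotation']=R.from_quat(c['rotation']).as_matrix()\n    return c/" h.py
python3 - <<'E'
from h import *
import pickle
C={n:pickle.load(open(n+'.pkl','rb')) for n in ['scene','top']}
for c in C.values(): c['rotation']=R.from_quat(c['rotation']).as_matrix()
P={'supply':((370,316),(394,292)),'extr':((263,327),(474,211)),'start':((527,379),(251,237)),'stop':((493,367),(279,241)),'or1':((316,247),(460,372))}
for k,(a,b) in P.items():
    p,e=tri([ray(C['scene'],a[0]/1.5,a[1]/1.5),ray(C['top'],b[0]/1.5,b[1]/1.5)]);print(k,p.round(4),np.round(e,4))
t=C['top']
f=lambda u,v,z:atz(t,u/1.5,v/1.5,z)[:2].round(4)
print('box corners',[f(u,v,.042) for u,v in [(368,279),(406,267),(416,304),(380,316)]])
print('ext lid',[f(u,v,.18) for u,v in [(408,130),(530,129),(535,233),(409,236)]])
print('switch housing',[f(u,v,.04) for u,v in [(234,249),(299,257)]])
p=np.hstack([cv2.resize(C['top']['img'][165:225,235:295,::-1],(400,400),interpolation=2),cv2.resize(C['top']['img'][120:180,280:340,::-1],(400,400),interpolation=2)])
cv2.imwrite('pics/crop.png',p)
E
```

```text
supply [ 0.4436 -0.0446  0.0391] [0.0023 0.0023]
extr [ 0.597  -0.2133  0.1797] [0.0009 0.0009]
start [0.5695 0.2752 0.0594] [0.0001 0.0001]
stop [0.5576 0.2099 0.0702] [0.0004 0.0004]
or1 [ 0.2626 -0.1914  0.036 ] [0.001 0.001]
box corners [array([0.4737, 0.0117]), array([ 0.5004, -0.0748]), array([ 0.4158, -0.0961]), array([ 0.3894, -0.0147])]
ext lid [array([ 0.7752, -0.0778]), array([ 0.7752, -0.3386]), array([ 0.5488, -0.3406]), array([ 0.5448, -0.0766])]
switch housing [array([0.5458, 0.3169]), array([0.5259, 0.1686])]
```

View pics/crop.png

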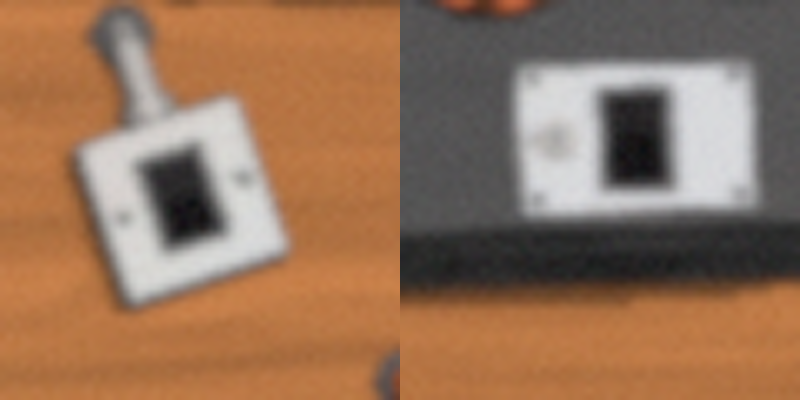

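```bash
cat >> h.py <<'E'
def Rd(yaw,tilt=0):  # tool down: tool y at world angle yaw+90deg, z tilted forward by tilt
    z=np.array([np.sin(tilt)*np.cos(yaw),np.sin(tilt)*np.sin(yaw),-np.cos(tilt)]);y=np.array([-np.sin(yaw),np.cos(yaw),0])
    return np.column_stack([np.cross(y,z),y,z])
def delta(p,Rt,s=None):
    s=s or readout.read_state();R0=R.from_quat(s['eef_rot']).as_matrix()
    return np.r_[R.from_matrix(R0.T@Rt).as_rotvec(),R0.T@(np.array(p)-s['ee_pos'])].round(4).tolist()
E
python3 - <<'E'
from h import *
d=np.deg2rad
for p,y in [((.42,.28,.25),35),((.42,-.047,.25),16)]: print(delta(p,Rd(d(y))))
E
```

```text
[-0.0012, -0.0005, -1.0156, -0.2758, -0.2019, -0.0059]
[-0.0012, -0.0003, -0.684, -0.4045, -0.5025, -0.0055]
```

>>> step_arm --deltas '[[[0, 0, -0.17, -0.07, -0.05, -0.003, 0], [0, 0, -0.34, -0.14, -0.1, -0.006, 0], [0, 0, -0.45, -0.21, -0.15, -0.006, 0], [0, 0, -0.5, -0.276, -0.202, -0.006, 0], [0, 0, -0.55, -0.276, -0.202, -0.006, 0], [0, 0, -0.6, -0.31, -0.28, -0.006, 0], [0, 0, -0.684, -0.35, -0.36, -0.006, 0], [0, 0, -0.684, -0.38, -0.44, -0.006, 0], [0, 0, -0.684, -0.4045, -0.5025, -0.006, 0], [0, 0, -0.684, -0.4045, -0.5025, -0.006, 0], [0, 0, -0.684, -0.4045, -0.5025, -0.006, 0], [0, 0, -0.684, -0.4045, -0.5025, -0.006, 0], [0, 0, -0.684, -0.4045, -0.5025, -0.006, 0], [0, 0, -0.684, -0.4045, -0.5025, -0.006, 0]]]'

```text
time: 1.85
ee_pos: [0.4201, -0.0455, 0.2504]
eef_rot: [-0.14, 0.99, -0.0, -0.0]
ft_force: [-0.9, -0.8, 0.9]
width: 0.0006
grip_force: 0.0
```

```bash
python3 - <<'E'
from h import *
import pickle
c=cam('wrist');pickle.dump(c,open('w1.pkl','wb'))
cv2.imwrite('pics/w1.png',c['img'][:,:,::-1])
s=readout.read_state();print(s['ee_pos'],s['eef_rot'],s['joint_positions'],c['origin'],c['fx'])
print('pred',proj(c,(.4436,-.0446,.046)))
E
```

```text
[ 0.42006899 -0.04563506  0.25038116] [-1.40118841e-01  9.90134681e-01 -2.94591915e-05 -1.49345006e-04] [-0.46325664 -0.16289268  0.42132097  1.96560307  0.06850921  1.32570247
  1.78840477] [ 0.34304954 -0.06832365  0.39077379] 320.5767927196288
pred [np.float64(251.50900508020584), np.float64(195.78767787864138)]
```

View pics/w1.png

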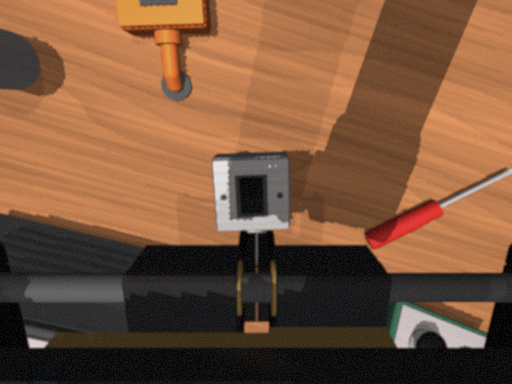

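The wrist view shows the grey supply box with its rocker at (251,196), where the estimate predicted it (251.5,195.8). Its edges are square to the tool, so the yaw is right.

```bash
python3 - <<'E'
from h import *
d=np.deg2rad
print(delta((.430,-.0485,.085),Rd(d(16))))
E
```

```text
[-0.0, -0.0003, 0.0019, -0.0088, -0.0055, 0.1654]
```

>>> step_arm --deltas '[[[0, 0, 0, -0.0088, -0.0055, 0.05, 0], [0, 0, 0, -0.0088, -0.0055, 0.1, 0], [0, 0, 0, -0.0088, -0.0055, 0.14, 0], [0, 0, 0, -0.0088, -0.0055, 0.165, 0], [0, 0, 0, -0.0088, -0.0055, 0.165, 0], [0, 0, 0, -0.0088, -0.0055, 0.165, 0], [0, 0, 0, -0.0088, -0.0055, 0.165, 0]]]'

```text
time: 2.78
ee_pos: [0.4309, -0.0493, 0.0867]
eef_rot: [-0.139, 0.99, 0.0, 0.001]
ft_force: [-0.0, -0.3, 0.6]
width: 0.0005
grip_force: 0.0
```

>>> step_arm --deltas '[[[0, 0, 0, 0, 0, 0.004, 0], [0, 0, 0, 0, 0, 0.008, 0], [0, 0, 0, 0, 0, 0.01, 0], [0, 0, 0, 0, 0, 0.011, 0]]]'

```text
time: 3.28
ee_pos: [0.4297, -0.0496, 0.0744]
eef_rot: [-0.139, 0.99, 0.0, -0.0]
ft_force: [-2.3, -0.7, 2.6]
width: 0.0004
grip_force: 1.4
```

>>> step_arm --deltas '[[[0, 0, 0, 0, 0, 0.001, 0], [0, 0, 0, 0, 0, 0.002, 0], [0, 0, 0, 0, 0, 0.003, 0], [0, 0, 0, 0, 0, 0.004, 0], [0, 0, 0, 0, 0, 0.0045, 0], [0, 0, 0, 0, 0, 0.0045, 0]]]'

```text
time: 4.03
ee_pos: [0.43, -0.0495, 0.07]
eef_rot: [-0.139, 0.99, 0.0, 0.0]
ft_force: [0.0, 0.6, -0.3]
width: 0.0003
grip_force: 0.0
```

Contact force rose and then vanished, which looks like the snap. I lift and check with a picture.

>>> step_arm --deltas '[[[0, 0, 0, 0, 0, -0.05, 0], [0, 0, 0, 0, 0, -0.11, 0], [0, 0, 0, 0, 0, -0.17, 0], [0, 0, 0, 0, 0, -0.23, 0], [0, 0, 0, 0, 0, -0.27, 0], [0, 0, 0, 0, 0, -0.27, 0], [0, 0, 0, 0, 0, -0.27, 0]]]'

```text
time: 4.9
ee_pos: [0.4298, -0.0496, 0.3392]
eef_rot: [-0.139, 0.99, 0.0, -0.0]
ft_force: [-0.1, -0.8, -0.1]
width: 0.0004
grip_force: 0.0
```

```bash
python3 - <<'E'
from h import *
import pickle
d=np.deg2rad
s=readout.read_state()
print(s['ee_pos'],delta((.56,-.213,.34),Rd(0)))
c=cam('top')
a=pickle.load(open('top.pkl','rb'))['img'];w=pickle.load(open('w1.pkl','rb'))['img'];n=cam('wrist')
u,v=map(int,proj(n,(.4436,-.0446,.046)));print(u,v)
f=lambda i,u,v,k:cv2.resize(i[max(v-k,0):v+k,u-k:u+k,::-1],(260,260),interpolation=2)
cv2.imwrite('pics/c2.png',np.hstack([f(w,251,196,35),f(n['img'],u,v,30),f(c['img'],263,195,22)]))
E
```

```text
[ 0.42977844 -0.0495558   0.33924281] [0.0002, -0.0008, 0.2791, -0.0801, -0.193, -0.0009]
257 172
```

View pics/c2.png

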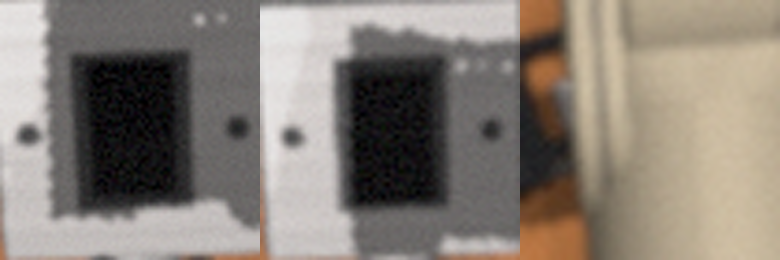

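The crops don't settle it because both rockers are black in shadow. The forces do: first contact came at tip height 52 mm, and there was no force at 48 mm. I'll check again with the scene camera later and go on to the extractor.

>>> step_arm --deltas '[[[0, 0, 0.1, -0.02, -0.05, 0, 0], [0, 0, 0.2, -0.04, -0.1, 0, 0], [0, 0, 0.28, -0.06, -0.15, 0, 0], [0, 0, 0.28, -0.08, -0.193, 0, 0], [0, 0, 0.28, -0.08, -0.193, 0, 0], [0, 0, 0.28, -0.08, -0.193, 0, 0], [0, 0, 0.28, -0.08, -0.193, 0, 0]]]'

```text
time: 5.88
ee_pos: [0.5597, -0.2122, 0.3402]
eef_rot: [-0.0, 1.0, 0.001, 0.0]
ft_force: [0.3, -0.9, 0.3]
width: 0.0006
grip_force: 0.0
```

```bash
python3 - <<'E'
from h import *
c=cam('wrist')
im=c['img'].copy();u,v=proj(c,(.597,-.2133,.188));print(u,v,c['origin'],readout.read_state()['ee_pos'])
b=cam('scene')['img']
L=cv2.resize(im[:,:,::-1],(512,384));S=cv2.resize(b[190:240,220:270,::-1],(280,280),interpolation=2)
S=np.vstack([S,np.zeros((104,280,3),np.uint8)])
cv2.imwrite('pics/w2.png',np.hstack([L,S]))
E
```

```text
255.637161219379 224.8387636344915 [ 0.47951028 -0.21319769  0.48054692] [ 0.55982873 -0.2121381   0.34041824]
```

View pics/w2.png

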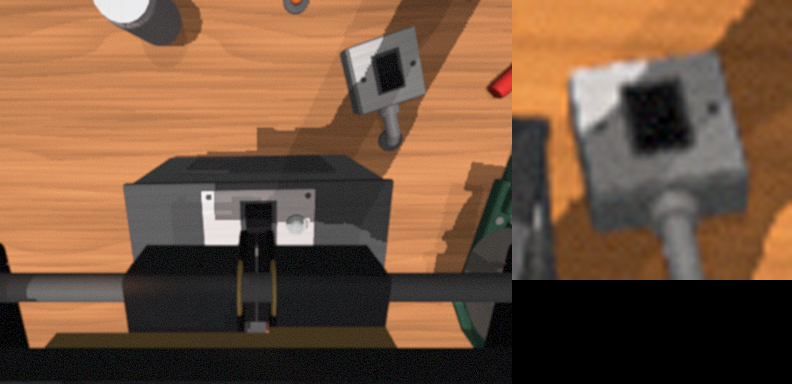

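The wrist view shows the plate corners at (202,191) and (315,190), the rocker's near edge at about v=202 with centre column 259, and the lid's front edge at v=183.

```bash
python3 - <<'E'
from h import *
c=cam('wrist')
for u,v,z in [(124,184,.18),(392,181,.18),(258,183,.18),(259,202,.188),(259,202,.182),(258.5,190.5,.182)]: print(u,v,atz(c,u,v,z).round(4))
for z in(.18,.188):print(atz(cam('top'),474/1.5,211/1.5,z))
print(delta((.582,-.2145,.228),Rd(0)))
E
```

```text
124 184 [ 0.5582 -0.3409  0.18  ]
392 181 [ 0.555  -0.0815  0.18  ]
258 183 [ 0.5571 -0.2111  0.18  ]
259 202 [ 0.5739 -0.2101  0.188 ]
259 202 [ 0.5758 -0.2101  0.182 ]
258.5 190.5 [ 0.5641 -0.2106  0.182 ]
[ 0.59708087 -0.21407102  0.18      ]
[ 0.59522659 -0.21298671  0.188     ]
[0.0006, 0.001, -0.0001, -0.0219, -0.002, 0.1125]
```

>>> step_arm --deltas '[[[0, 0, 0, -0.022, 0, 0.04, 0], [0, 0, 0, -0.022, 0, 0.08, 0], [0, 0, 0, -0.022, 0, 0.105, 0], [0, 0, 0, -0.022, 0, 0.112, 0], [0, 0, 0, -0.022, 0, 0.112, 0], [0, 0, 0, -0.022, 0, 0.112, 0]]]'

```text
time: 6.88
ee_pos: [0.5827, -0.2133, 0.2294]
eef_rot: [0.0, 1.0, -0.0, 0.001]
ft_force: [-0.1, -0.2, -0.4]
width: 0.0004
grip_force: 0.0
```

>>> step_arm --deltas '[[[0, 0, 0, 0, 0, 0.004, 0], [0, 0, 0, 0, 0, 0.008, 0], [0, 0, 0, 0, 0, 0.01, 0], [0, 0, 0, 0, 0, 0.012, 0]]]'

```text
time: 7.38
ee_pos: [0.5819, -0.2131, 0.2161]
eef_rot: [0.0, 1.0, 0.0, -0.0]
ft_force: [-1.5, 0.6, 2.8]
width: 0.0005
grip_force: 1.3
```

>>> step_arm --deltas '[[[0, 0, 0, 0, 0, 0.001, 0], [0, 0, 0, 0, 0, 0.002, 0], [0, 0, 0, 0, 0, 0.003, 0], [0, 0, 0, 0, 0, 0.004, 0], [0, 0, 0, 0, 0, 0.005, 0], [0, 0, 0, 0, 0, 0.005, 0]]]'

```text
time: 8.12
ee_pos: [0.5821, -0.213, 0.2109]
eef_rot: [0.0, 1.0, 0.0, -0.0]
ft_force: [-1.3, -0.2, -0.8]
width: 0.0005
grip_force: 0.0
```

Extractor rocker snapped the same way. I lift, retreat and move to a viewing pose in front of the grinder, tool square to the sloping face.

>>> step_arm --deltas '[[[0, 0, 0, 0, 0, -0.05, 0], [0, 0, 0, 0, 0, -0.11, 0], [0, 0, 0, 0.03, 0.03, -0.13, 0], [0, 0, 0, 0.08, 0.09, -0.13, 0], [0, 0, 0, 0.12, 0.15, -0.13, 0], [0, 0, 0, 0.13, 0.21, -0.13, 0], [0, 0, 0, 0.13, 0.27, -0.13, 0], [0, 0, 0, 0.13, 0.33, -0.13, 0], [0, 0, 0, 0.13, 0.33, -0.13, 0], [0, 0, 0, 0.13, 0.33, -0.13, 0], [0, 0, 0, 0.13, 0.33, -0.13, 0]]]'

```text
time: 9.5
ee_pos: [0.4528, 0.1151, 0.3412]
eef_rot: [0.002, 1.0, -0.0, 0.0]
ft_force: [-0.6, -0.5, 0.3]
width: 0.0006
grip_force: 0.0
```

```bash
python3 - <<'E'
from h import *
d=np.deg2rad
s=readout.read_state();print(s['ee_pos'],s['joint_positions'])
print(delta((.4845,.2886,.225),Rd(d(-9),d(30))))
print(atz(cam('top'),217/1.5,308/1.5,.09))
E
```

```text
[0.45279669 0.11508923 0.34117493] [-0.7161799  -0.07707143  0.34960352  1.71226317  0.02660571  1.50156298
  1.19785193]
[0.0401, -0.5223, 0.15, -0.0311, 0.1736, 0.1162]
[0.4060447  0.34176752 0.09      ]
```

>>> step_arm --deltas '[[[0.01, -0.13, 0.04, -0.01, 0.06, 0.0, 0], [0.02, -0.26, 0.08, -0.02, 0.12, 0.03, 0], [0.03, -0.39, 0.11, -0.03, 0.174, 0.07, 0], [0.04, -0.522, 0.15, -0.031, 0.174, 0.116, 0], [0.04, -0.522, 0.15, -0.031, 0.174, 0.116, 0], [0.04, -0.522, 0.15, -0.031, 0.174, 0.116, 0], [0.04, -0.522, 0.15, -0.031, 0.174, 0.116, 0], [0.04, -0.522, 0.15, -0.031, 0.174, 0.116, 0], [0.04, -0.522, 0.15, -0.031, 0.174, 0.116, 0]]]'

```text
time: 10.68
ee_pos: [0.4841, 0.291, 0.226]
eef_rot: [0.075, 0.963, -0.019, 0.258]
ft_force: [0.2, -0.2, -0.4]
width: 0.0003
grip_force: 0.0
```

```bash
python3 - <<'E'
from h import *
d=np.deg2rad
c=cam('wrist');cv2.imwrite('pics/w3.png',c['img'][:,:,::-1])
s=readout.read_state();print(s['ee_pos'],R.from_quat(s['eef_rot']).as_matrix()[:,2],Rd(d(-9),d(30))[:,2],s['joint_positions'])
print(proj(c,(.5695,.2752,.0594)),proj(c,(.5576,.2099,.0702)))
E
```

```text
[0.48386523 0.29101717 0.22567738] [ 0.49388327 -0.07613024 -0.86618907] [ 0.49384417 -0.07821723 -0.8660254 ] [-0.91294187 -0.00431758  0.03367829  1.98558994  0.55512547  0.95126764
  0.25630497]
[np.float64(254.5412444366091), np.float64(171.33807461092704)] [np.float64(189.37686054341594), np.float64(177.31572839332102)]
```

View pics/w3.png

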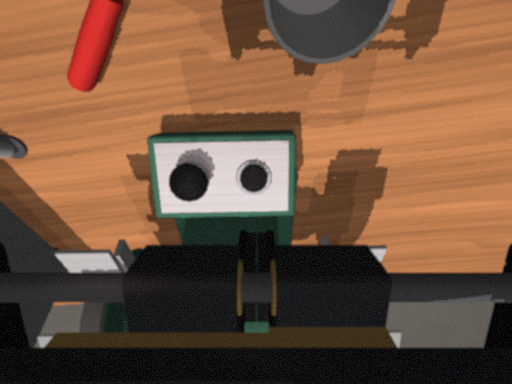

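The wrist view shows the small start cap in its ring at (254,178), with the mushroom stop to its left at (188,182).

```bash
python3 - <<'E'
from h import *
c=cam('wrist');t=cam('top');s=cam('scene')
print('wt',tri([ray(c,254,178),ray(t,251/1.5,237/1.5)]))
print('ws',tri([ray(c,254,178),ray(s,527/1.5,379/1.5)]))
print('stop wt',tri([ray(c,188,182),ray(t,279/1.5,241/1.5)]))
for z in (.06,.069):print(atz(c,254,178,z),atz(t,251/1.5,237/1.5,z),atz(s,527/1.5,379/1.5,z))
E
```

```text
wt (array([0.56771977, 0.27408207, 0.07011658]), [np.float64(0.0008882304710861558), np.float64(0.0008882304710863375)])
ws (array([0.5730803 , 0.27418587, 0.06500627]), [np.float64(0.00013693266611572834), np.float64(0.00013693266611574403)])
stop wt (array([0.5564467, 0.2095991, 0.0773773]), [np.float64(0.00030843312727163897), np.float64(0.0003084331272716177)])
[0.57773177 0.27328257 0.06      ] [0.56932623 0.27502969 0.06      ] [0.56986389 0.27519502 0.06      ]
[0.56931056 0.27466711 0.069     ] [0.56754771 0.27345258 0.069     ] [0.57568987 0.27362336 0.069     ]
```

```bash
python3 - <<'E'
from h import *
d=np.deg2rad
Rt=Rd(d(-9),d(30));p=np.array([.5685,.2743,.069])
print(delta(p-.034*Rt[:,2],Rt))
E
```

```text
[0.0016, -0.0006, 0.0023, 0.0031, -0.0035, 0.1445]
```

>>> step_arm --deltas '[[[0, 0, 0, 0.003, -0.0035, 0.05, 0], [0, 0, 0, 0.003, -0.0035, 0.1, 0], [0, 0, 0, 0.003, -0.0035, 0.13, 0], [0, 0, 0, 0.003, -0.0035, 0.144, 0], [0, 0, 0, 0.003, -0.0035, 0.144, 0], [0, 0, 0, 0.003, -0.0035, 0.144, 0], [0, 0, 0, 0.003, -0.0035, 0.144, 0]]]'

```text
time: 11.75
ee_pos: [0.5515, 0.2777, 0.1]
eef_rot: [0.074, 0.963, -0.019, 0.258]
ft_force: [-0.2, -0.4, 1.1]
width: 0.0002
grip_force: 0.0
```

```bash
python3 - <<'E'
from h import *
d=np.deg2rad
Rt=Rd(d(-9),d(30));p=np.array([.5685,.2743,.069])
print(delta(p-.022*Rt[:,2],Rt),readout.read_state()['ft_force'])
s=cam('scene')['img'];w=cam('wrist')['img']
f=lambda i,u,v,k:cv2.resize(i[v-k:v+k,u-k:u+k,::-1],(390,390),interpolation=2)
cv2.imwrite('pics/c4.png',np.hstack([f(s,345,250,45),f(w,256,220,70)]))
E
```

```text
[0.0033, 0.0004, 0.0021, 0.0005, -0.0008, 0.0135] [-0.22496857 -0.41050866  1.06936374]
```

View pics/c4.png

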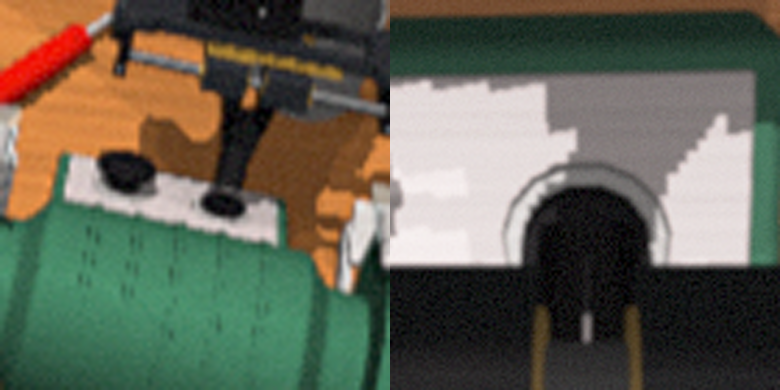

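The crops show the closed fingers centred on the start cap (column 587) and clear of the mushroom stop. I push in small steps.

>>> step_arm --deltas '[[[0, 0, 0, 0.0005, -0.001, 0.004, 0], [0, 0, 0, 0.0005, -0.001, 0.008, 0], [0, 0, 0, 0.0005, -0.001, 0.011, 0], [0, 0, 0, 0.0005, -0.001, 0.013, 0], [0, 0, 0, 0.0005, -0.001, 0.013, 0]]]'

```text
time: 12.48
ee_pos: [0.5573, 0.2749, 0.0872]
eef_rot: [0.075, 0.963, -0.02, 0.258]
ft_force: [-2.0, 0.3, 2.3]
width: 0.0004
grip_force: 1.3
```

>>> step_arm --deltas '[[[0, 0, 0, 0, 0, 0.001, 0], [0, 0, 0, 0, 0, 0.002, 0], [0, 0, 0, 0, 0, 0.002, 0]]]'

```text
time: 12.85
ee_pos: [0.5583, 0.2748, 0.0855]
eef_rot: [0.074, 0.963, -0.02, 0.258]
ft_force: [-2.5, -1.8, 2.1]
width: 0.0001
grip_force: 1.8
```

>>> step_arm --deltas '[[[0, 0, 0, 0, 0, 0.001, 0], [0, 0, 0, 0, 0, 0.002, 0], [0, 0, 0, 0, 0, 0.002, 0]]]'

```text
time: 13.22
ee_pos: [0.5591, 0.2748, 0.0841]
eef_rot: [0.075, 0.963, -0.02, 0.258]
ft_force: [-9.0, -3.9, 8.9]
width: 0.0008
grip_force: 6.1
```

Force is now well above 4.5 N, so the button should be at its stop. I push a touch more to be sure, then retreat.

>>> step_arm --deltas '[[[0, 0, 0, 0, 0, 0.001, 0], [0, 0, 0, 0, 0, 0.001, 0]]]'

```text
time: 13.48
ee_pos: [0.5592, 0.2748, 0.0839]
eef_rot: [0.075, 0.963, -0.02, 0.258]
ft_force: [-18.4, -5.5, 21.3]
width: 0.0008
grip_force: 13.8
```

>>> step_arm --deltas '[[[0, 0, 0, 0, 0, -0.01, 0], [0, 0, 0, 0, 0, -0.04, 0], [0, 0, 0, 0, 0, -0.09, 0], [0, 0, 0, 0, 0, -0.14, 0], [0, 0, 0, 0, 0, -0.17, 0], [0, 0, 0, 0, 0, -0.17, 0], [0, 0, 0, 0, 0, -0.17, 0]]]'

```text
time: 14.35
ee_pos: [0.4761, 0.2873, 0.2295]
eef_rot: [0.075, 0.963, -0.02, 0.258]
ft_force: [0.6, -0.8, 0.1]
width: 0.0003
grip_force: 0.0
```

```bash
python3 - <<'E'
from h import *
import pickle
print(readout.read_state()['ft_force'])
a=pickle.load(open('scene.pkl','rb'))['img'];b=cam('scene')['img'];w=cam('wrist')['img']
f=lambda i,u,v,k,n:cv2.resize(i[v-k:v+k,u-k:u+k,::-1],(n,n),interpolation=2)
top=np.hstack([f(a,247,211,20,250),f(b,247,211,20,250),np.zeros((250,250,3),np.uint8)])
m=np.hstack([f(a,175,218,20,250),f(b,175,218,20,250),cv2.resize(b[...,::-1],(250,250))])
top[:,500:]=f(w,220,180,80,250)
cv2.imwrite('pics/c5.png',np.vstack([top,m]))
E
```

```text
[ 0.60683426 -0.76068373  0.101987  ]
```

View pics/c5.png

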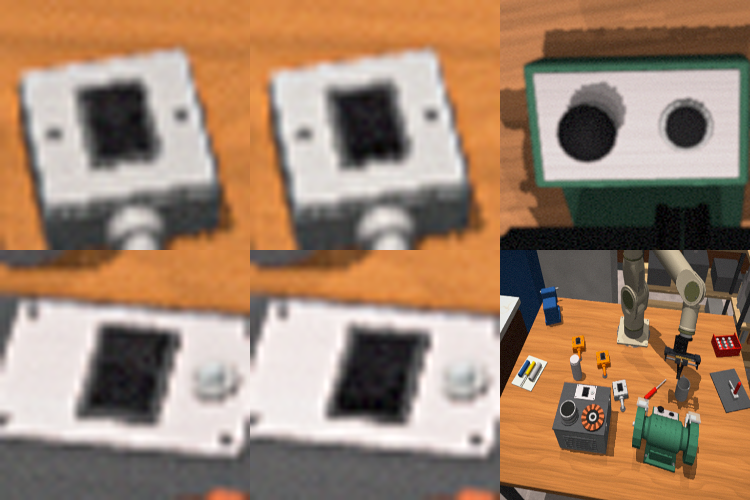

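Before and after crops show both rockers now tipped to their far half. The start cap is back out, the stop is untouched, and the robot touches nothing.

```bash
python3 -c "
from h import *
print(r.close_job())"
```

```text
the job is handed in; nothing more can be done
None
```

I pressed the supply rocker on, then the extractor rocker on, then pushed the start button fully in and let it come back out; the stop button and loose items were left alone, and the job was handed in at about 14 s of robot time (result not reported back).

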